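# Clamp a sample tube with the coarse ring of a double knob

### The arm

A 6-joint arm with a two-finger parallel gripper is mounted at the origin on a cart in front of the work surface, level with it; the furniture and walls round the work are solid. World frame = base frame: x ahead of the robot, y to its left, z up, the work surface at z = 0. Lengths are in mm, angles in degrees, forces in N, time in s.
With the tool pointing down it reaches from about 275 to 825 mm from the base axis. Payload 5.2 kg.
Tool frame: the origin (TCP) lies at the centre of the arm's flange, where the gripper is bolted on; the fingertips stand 186 mm ahead of it and the grasp point (between the pads) lies 167 mm ahead of it; z points along the fingers, y is the direction in which the jaws open and shut (so a half turn about z gives the same grasp; the last joint's range is limited). The gripper opens to 93 mm and grips with 3 to 60 N. Pads are 15 mm wide; open, the fingers measure 128 mm over their backs; the gripper's body (75 mm by 188 mm) begins 65 mm behind the grasp point.
Start: joints at [-83.468, 14.817, 87.949, -0, 77.235, -11.62], TCP at [171.361, -522.63, 404.753] pointing down, gripper open.
Joint ranges: [-179.93, 179.93], [-52.35, 119.4], [10.71, 147.94], [-69.91, 249.91], [12.55, 155.21], [-178.61, 178.61]. Speed limits (degrees/s): [147.25, 147.25, 180, 180, 180, 180].

### API

Orientations are given as [roll, pitch, yaw] about the fixed x, y, z axes, in that order (R = Rz(yaw) Ry(pitch) Rx(roll)).
In Python, from cell import arm gives the robot as it stands.
- The arm moves only by the tool arm_command, never from a script. Its argument "moves" is a list of rows, each a list of 7 numbers: the shift along the tool's x, y, z in m, then the turn, a rotation vector about the tool's x, y, z in rad, then the opening, from 0 (shut) to 1 (fully open). A call has 1 to 12 rows; each row shifts and turns the commanded pose from where the row before left it, along the tool's axes as they then stand; what a row does not reach is not made up. A row lasts 1/8 s, in which the tool goes at most 62.5 mm and 10.7 degrees, less where a joint would pass 70% of its speed; a pose out of reach is approached as far as the arm can. A call with a gripper value outside its range is refused whole. The fingers move at their own pace and stop on an object; "force" is the grip in N (left out, the last holds). Time passes only in rows, so rows that do not move let the fingers close. It gives the time, the measured TCP pose, the force and the opening at its end, in the units of the state.
- arm.observe(): the state, without advancing time (a new reading comes with each control period).
- arm.get_image(name): name is "scene" or "top" or "wrist"; returns the picture (420x560x3 uint8, red, green, blue); there is no depth.
- arm.camera_info(name): a dict with "intrinsics" (3x3 intrinsics, pixels), "rvec" (rotation vector, rad) and "tvec" (3), from world to camera coordinates, as OpenCV has them; the wrist camera has in their place "mount" (4x4, takes a point from camera to tool coordinates, whose origin is the TCP and whose axes are the flange's). Camera axes: x right, y down, z forward; pixel columns grow to the right and rows downward; lengths in mm; the calibration is good to about 2 mm. A picture is of the moment at which its call begins: read the wrist's pose just before it. camera_info takes no time and is no camera call.
- arm.hand_in(): hands the job in, once; it reports no verdict.
Trained networks look in the newest picture that a camera, given by its name, has taken for a name from the list of things; names that differ only in an ending like _2 or _b are one class to them, and where a whole thing is asked for, a point or a joint stands for the part that bears it (a point fixed in the world has none). Each returns a list of dicts, best first, with "conf" (0 to 1); they miss things now and then, are a little off and sometimes report something else, mostly with a low value. They report only what shows in the picture. A call takes as long as a camera call.
- arm.spot_in(name, camera): "centre" ([x, y, z] in mm, in world coordinates, good to about 4 mm: the middle of the surface that is visible of it).
- arm.silhouettes(name, camera): "mask" (420x560 bool, what is visible of it).
- arm.spot_point(name, camera): "centre" ([x, y, z] in mm, in world coordinates, good to about 4 mm: a listed point, or the origin of a listed thing).
The state is a dict: "time_s": time; "joint_positions": joint angles; "qd": joint speeds; "tau": joint torques, N m; "tcp_pos": TCP position; "orientation": TCP orientation; "ft_force": force on the tool from outside, world axes, zero at the start; "wrist_torque": the same for the moment, N m; "width": finger opening in mm.
Only numpy, scipy, OpenCV 4.12 (cv2) and the standard library are available. Lean on these libraries where they do the work, as an engineer would, in place of code of your own. Each camera call takes 0.05 s, during which the arm holds its last target. There are 200 camera calls.

### The job

Take the capped sample tube out of the tube block and stand it upright on the clamp's base plate in the mouth of the V block, and let go of it. Then close the clamp with the knob: turn only its big lower ring clockwise until you feel the jaw press the tube into the V, and leave it gripped snugly but gently, for the tube is glass. The small fine-setting knob on top of the ring is already set and must not turn; do not push the jaw itself, and leave the white adaptor and the mouse where they are.

Things in the scene. Friction and masses are not known exactly. Their poses are not given: they have to be found in the camera images.
- clamp: Bench tube clamp, fixed to the bench: aluminium base plate 84 x 250 x 8 mm (x, y, z), origin at the centre of its underside, z up. On its +y half a grey gear housing (76 x 84 mm, top at z = 40 mm) carries the double knob, axis vertical at x = 0, y = +75 mm. The jaw slides along -y from there towards the V block on the -y half. Low end plate at the -y end, top at z = 38 mm.
- outer_ring: Big lower ring of the double knob (coarse feed): knurled black cylinder, 56 mm diameter, 24 mm tall, origin on the axis at its underside, so it spans z = 56 to 80 mm; a 40 mm boss below it reaches down to z = 40 mm. Clockwise from above closes the jaw, 16 mm of travel per rad; closing takes 0.5 to 1.5 rad. Turning takes 0.2 N m of friction plus 0.016 N m per newton of jaw force; it stays where left.
- inner_knob: Small knob on top of the ring (fine setting): knurled grey cylinder 26 mm in diameter, 20 mm tall, same axis, origin at the centre of its underside, so it spans z = 80 to 100 mm. It turns very lightly (0.01 N m), independently of the ring. It must stay as it is.
- inner_mark (a point): Point on the top of the small inner knob, on its raised pointer line, 11 mm from the axis; it shows whether that knob has turned.
- jaw: Moving jaw: dark steel block 50 mm wide, top at z = 52 mm, driven by the ring only. Origin on the base plate (z = 8 mm) below the middle of its steel face, which looks along -y of the clamp. A white nylon pad on a screw stands 7 to 14 mm in front of that face; how far is unknown, so feel for the tube. It must press the tube with over 4 N, never over 20 N; the pad yields 1 mm per 14 N (20 N: 0.09 rad of ring).
- vblock: Fixed polished aluminium V block (90 degree V open towards the jaw, top at z = 52 mm), set at slightly different places along the clamp from job to job; same axes as the clamp. Origin on the base plate (z = 8 mm), on the axis of a tube fully seated in the V.
- seat (a point): The V block's origin: where the centre of the tube's foot is when the tube is seated in the V (on the base plate, z = 8 mm). With the jaw open there are 8.5 to 23 mm between a seated tube and the pad. Set the tube down 3 to 5 mm to the jaw side (clamp +y) of this point; the jaw then slides it home.
- tube_block: White plastic tube block 50 x 110 x 45 mm (x, y, z), fixed, origin at the centre of its underside; three holes 16 mm in diameter, 40 mm deep, in a row at y = -34, 0 and +34 mm. The tube stands in the +y end hole.
- tube: Capped glass sample tube, upright, 84 mm tall, glass 13 mm in diameter, flat-footed; the cap is 17.4 mm in diameter and spans 66 to 84 mm above the foot. Origin at the centre of its foot, z along the tube to the cap. In the block its foot is 5 mm above the bench. 14 g.
- adaptor: Bystander: plain white mains adaptor block 45 x 75 x 22 mm lying on the bench, origin at the centre of its underside.
- mouse: Bystander: black computer mouse 104 x 58 x 38 mm on the bench beyond the clamp, origin at the centre of its underside.

How it is judged:
By the outcome, as a careful person would: the job done as asked, in the order asked, and still so for the second after the job is handed in, with the robot touching nothing.
It also fails if it takes over 64 s, if anything falls off the work surface, if the arm or the gripper's body presses on something with over 40 N, if the wrist force passes 120 N, or if a joint passes its speed limit or range.

## Working session

There is one attempt and no reset: what is moved stays moved. The work goes in short steps, Python scripts to look and compute and a tool call to move; the robot and the scene stay as the last step left them, time stands still between calls to the robot, and variables do not carry over. Pictures are saved under pics/ and viewed, about 8 in all and at most 12, crops included, and the job is handed in when it is done.

Besides the shell and the picture viewer there is one more tool, called after "Call:" as name(argument=value, ...) on one line, values as JSON. arm_command: Moves the arm, as the interface text tells. Its arguments: {"type":"object","properties":{"moves":{"type":"array"},"force":{"type":"number"}},"required":["moves"]}

```bash
ls; mkdir -p pics
python3 - <<'E'
from cell import arm
import cv2,numpy as np
print(arm.observe())
for c in ["scene","top"]:
    im=arm.get_image(c); cv2.imwrite(f"pics/{c}0.png",im[:,:,::-1])
    i=arm.camera_info(c); R=cv2.Rodrigues(np.array(i["rvec"]))[0]; print(c,i["intrinsics"],(-R.T@np.array(i["tvec"])).round(0))
    for n in ["clamp","outer_ring","inner_knob","inner_mark","jaw","vblock","seat","tube_block","tube","adaptor","mouse"]:
        r=arm.spot_point(n,c); print(n,[(np.round(d["centre"],1).tolist(),round(d["conf"],2)) for d in r[:2]])
print(arm.camera_info("wrist"))
a=cv2.imread("pics/scene0.png")
E
```

```text
pics
{'time_s': 0.0, 'joint_positions': array([-8.34671018e+01,  1.48608929e+01,  8.80098140e+01, -2.21499122e-04,
        7.72340466e+01, -1.16205727e+01]), 'qd': array([ 0.00520549,  0.00909278, -0.0669733 ,  0.0320945 ,  0.05056762,
        0.06722327]), 'tau': array([-5.23956041e-04, -4.37310612e+01, -2.84002554e+01,  7.20505323e-02,
        4.14437859e-02, -1.27138451e-04]), 'tcp_pos': array([ 171.34909509, -522.41565032,  403.91089979]), 'orientation': array([-1.79897350e+02, -2.08889303e-02,  1.81535013e+01]), 'ft_force': array([-0.72200948, -0.4835322 ,  0.20099647]), 'wrist_torque': array([ 0.02397411, -0.05084829, -0.00591867]), 'width': 93.21564733352648}
scene [[533.27966845   0.         272.20327928]
 [  0.         533.27966845 213.50637417]
 [  0.           0.           1.        ]] [ 268. -677.  875.]
clamp [([567.8, 82.4, -5.8], 0.65)]
outer_ring [([574.0, 159.4, 58.4], 0.6)]
inner_knob [([573.5, 158.8, 75.8], 0.42)]
inner_mark [([563.6, 154.9, 103.1], 0.66)]
jaw [([560.0, 65.2, 10.6], 0.9)]
vblock [([556.4, 30.8, 8.4], 0.89), ([558.3, 29.3, 7.9], 0.16)]
seat [([559.4
[... 769 characters left out ...]
1.2], 0.61)]
tube [([556.2, 30.4, 4.9], 0.66), ([565.9, -241.2, 4.1], 0.45)]
adaptor [([716.2, -133.5, -2.8], 0.83)]
mouse [([738.5, 75.3, 2.8], 0.9), ([563.3, 34.4, 11.2], 0.48)]
{'intrinsics': array([[317.03809732,   0.        , 277.66456555],
       [  0.        , 317.03809732, 209.53974129],
       [  0.        ,   0.        ,   1.        ]]), 'mount': array([[ 1.69807399e-04, -9.64981822e-01, -2.62316705e-01,
         7.16724279e+01],
       [ 9.99999985e-01,  1.67494086e-04,  3.11785249e-05,
        -1.77924639e+00],
       [ 1.38497872e-05, -2.62316707e-01,  9.64981837e-01,
         1.97335166e+01],
       [ 0.00000000e+00,  0.00000000e+00,  0.00000000e+00,
         1.00000000e+00]])}
```

View pics/scene0.png

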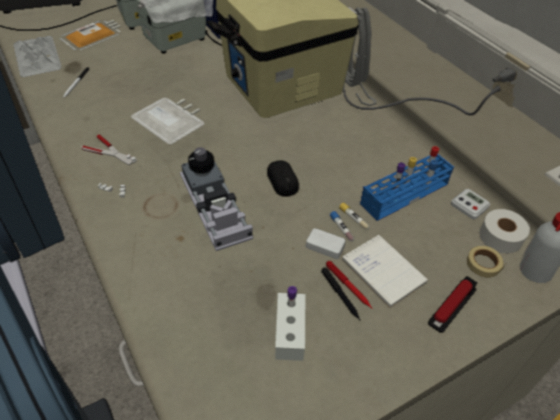

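View pics/top0.png

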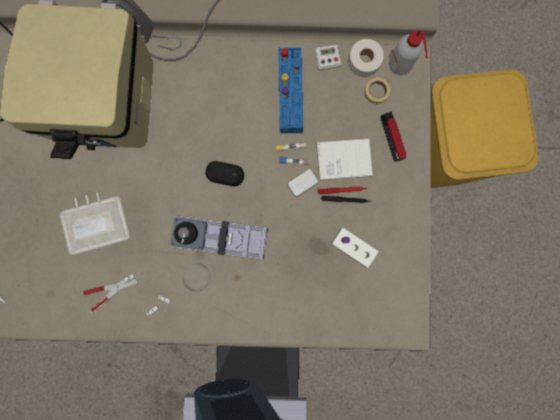

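The scene view shows the tube (purple cap) at about (291,293), in the far end of the white block, and the clamp from (203,160) to (235,235). The top view shows the tube at (346,240), the knob at (187,233) and the V at about (236,239). Both agree with the networks. The clamp yaw is about -7°. I'll hover above the tube next.

Call:
arm_command(moves=[[0,0,0,0,0,0.146,1],[0,0,0,0,0,0.146,1],[0,0,0,0,0,0.146,1],[0.0397,-0.0362,0.0038,0,0,0,1],[0.0397,-0.0362,0.0038,0,0,0,1],[0.0397,-0.0362,0.0038,0,0,0,1],[0.0397,-0.0362,0.0038,0,0,0,1],[0.0397,-0.0362,0.0038,0,0,0,1],[0.0397,-0.0362,0.0038,0,0,0,1],[0.0397,-0.0362,0.0038,0,0,0,1],[0.0397,-0.0362,0.0038,0,0,0,1],[0.0397,-0.0362,0.0038,0,0,0,1]])

```text
time_s: 2.7
tcp_pos: [566.8, -241.2, 370.5]
orientation: [180.0, -0.0, -6.9]
ft_force: [0.4, -0.4, 0.1]
width: 92.9
```

```bash
cat > h.py <<'E'
from cell import arm
import cv2,numpy as np
from scipy.spatial.transform import Rotation as Ro
def pose(o=None):
    o=o or arm.observe(); T=np.eye(4); T[:3,:3]=Ro.from_euler('xyz',o["orientation"],degrees=True).as_matrix(); T[:3,3]=o["tcp_pos"]; return T
def cam(c):
    i=arm.camera_info(c); K=np.array(i["intrinsics"])
    if c=="wrist": return K,pose()@np.array(i["mount"])   # cam->world
    T=np.eye(4);T[:3,:3]=cv2.Rodrigues(np.array(i["rvec"]))[0];T[:3,3]=i["tvec"]; return K,np.linalg.inv(T)
def snap(c,f=None):
    M=cam(c); im=arm.get_image(c)
    if f: cv2.imwrite(f,im[:,:,::-1])
    return M,im
def onz(M,u,v,z):
    K,T=M; d=T[:3,:3]@np.linalg.inv(K)@[u,v,1]; return (T[:3,3]+d*(z-T[2,3])/d[2]).round(1)
def proj(M,p):
    K,T=M; q=K@(np.linalg.inv(T)@np.append(p,1))[:3]; return (q[:2]/q[2]).round(1)
def go(p,yaw=None):
    "total shift in tool axes (mm) after the turn (rad) to bring TCP to p"
    o=arm.observe(); T=pose(o); e=o["orientation"]; print("tcp",o["tcp_pos"].round(1),"rpy",e.round(2),"t",o["time_s"])
    y=e[2] if yaw is None else yaw
    R=Ro.from_euler('xyz',[180,0,y],degrees=True).as_matrix()
    print("turn z",round(np.radians(e[2]-y),4),"then shift",(R.T@(np.array(p)-T[:3,3])).round(1), "tilt fix rotvec",Ro.from_matrix(T[:3,:3].T@R).as_rotvec().round(4))
E
cat > det.py <<'E'
import sys
from h import *
names=sys.argv[2:]
M,im=snap("wrist",sys.argv[1])
for n in names:
    for f in (arm.spot_point,arm.silhouettes):
        r=f(n,"wrist")
        for d in r[:2]:
            if "mask" in d:
                m=d["mask"]; ys,xs=np.nonzero(m); print(n,"mask",m.sum(),"c",xs.mean().round(1),ys.mean().round(1),"bb",xs.min(),xs.max(),ys.min(),ys.max(),round(d["conf"],2))
            else: print(n,d["centre"].round(1) if hasattr(d["centre"],'round') else np.round(d["centre"],1),round(d["conf"],2),"px",proj(M,d["centre"]))
E
python3 - <<'E'
from h import *
go([565,-242,370],-7)
E
python3 det.py pics/w1.png tube tube_block
```

```text
tcp [ 566.8 -241.2  370.5] rpy [ 1.7998e+02 -2.0000e-02 -6.9400e+00] t 2.7
turn z 0.001 then shift [-1.7  1.   0.5] tilt fix rotvec [ 0.0003 -0.0003  0.001 ]
tube [ 565.1 -245.7    4.1] 0.97 px [282.8 190.5]
tube mask 446 c 278.8 205.6 bb 270 288 191 219 0.73
tube_block [ 551.  -272.     0.7] 0.87 px [307.2 199.3]
tube_block mask 5626 c 310.8 209.4 bb 250 369 163 255 0.95
tube_block mask 488 c 5.0 241.1 bb 0 16 204 267 0.61
```

View pics/w1.png

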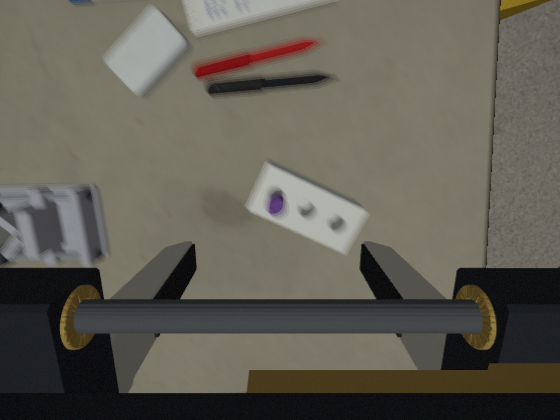

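Run:
```python
from h import *
M=cam("wrist"); im=cv2.imread("pics/w1.png")
hsv=cv2.cvtColor(im,cv2.COLOR_BGR2HSV)
m=((hsv[...,0]>120)&(hsv[...,0]<165)&(hsv[...,1]>70)).astype(np.uint8)
n,l,s,c=cv2.connectedComponentsWithStats(m)
for k in range(1,n):
    if s[k,4]>30: print(s[k],c[k].round(1),onz(M,*c[k],85))
```

```text
[269 195  14  19 205] [275.6 204. ] [ 569.2 -239.8   85. ]
```

The view shows the purple cap at about (276,204) and the two free holes at about (307,209) and (337,222). I'll cross-check the tube position against the hole row.

Run:
```python
from h import *
M=cam("wrist")
a=onz(M,307,209,45);b=onz(M,337,222,45);print("holes",a,b,"tube by row",2*a-b,np.linalg.norm((a-b)[:2]))
print("mask c",onz(M,278.8,205.6,80))
for p in [(565,-242),(569,-240),(566,-243)]:
    print(p,[proj(M,[*p,z]).tolist() for z in(89,71,45)])
im=cv2.imread("pics/w1.png")[170:270,230:390]; cv2.imwrite("pics/w1c.png",cv2.resize(im,None,fx=5,fy=5,interpolation=cv2.INTER_CUBIC))
```

```text
holes [ 550.2 -268.9   45. ] [ 533.  -297.7   45. ] tube by row [ 567.4 -240.1   45. ] 33.54519339637204
mask c [ 566.1 -242.3   80. ]
(565, -242) [[278.6, 209.5], [278.6, 204.3], [278.5, 197.8]]
(569, -240) [[275.7, 205.3], [275.8, 200.3], [276.0, 194.1]]
(566, -243) [[279.7, 208.3], [279.5, 203.1], [279.4, 196.7]]
```

View pics/w1c.png

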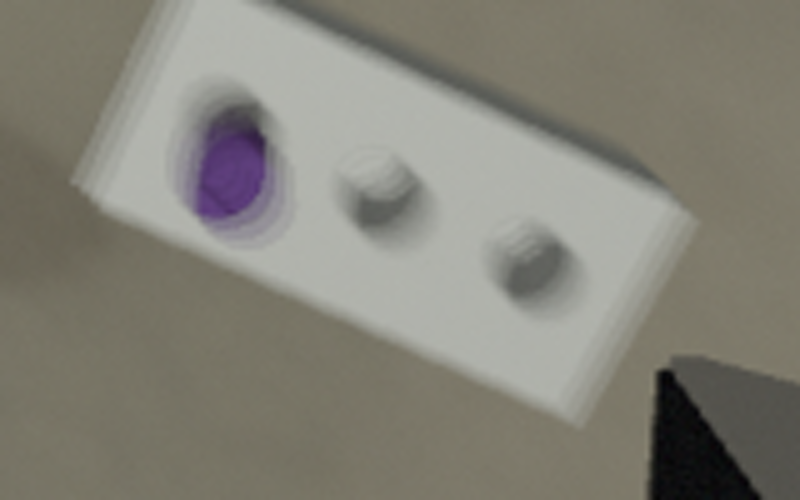

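The crop shows motion blur, because the arm was still settling. I'll let it settle and remeasure.

Call:
arm_command(moves=[[0,0,0,0,0,0,1],[0,0,0,0,0,0,1],[0,0,0,0,0,0,1]])

```text
time_s: 3.32
tcp_pos: [564.9, -243.1, 370.8]
orientation: [180.0, -0.0, -7.0]
ft_force: [-0.2, 0.5, -0.4]
width: 93.2
```

```bash
python3 det.py pics/w2.png tube tube_block
python3 - <<'E'
from h import *
M=cam("wrist"); im=cv2.imread("pics/w2.png")
hsv=cv2.cvtColor(im,cv2.COLOR_BGR2HSV)
m=((hsv[...,0]>120)&(hsv[...,0]<165)&(hsv[...,1]>70)).astype(np.uint8)
n,l,s,c=cv2.connectedComponentsWithStats(m)
for k in range(1,n):
    if s[k,4]>30: print(s[k],c[k].round(1),onz(M,*c[k],85), onz(M,*c[k],89)); 
go([565,-242,370],-7)
im=im[150:270,210:390]; cv2.imwrite("pics/w2c.png",cv2.resize(im,None,fx=4,fy=4,interpolation=cv2.INTER_CUBIC))
E
```

```text
tube [ 566.9 -241.2    3.4] 0.6 px [276.7 187.8]
tube mask 425 c 276.0 203.8 bb 267 285 189 217 0.79
tube_block [ 550.2 -269.6   -3.1] 0.8 px [303.1 197.9]
tube_block mask 5365 c 309.3 207.8 bb 249 366 161 252 0.7
tube_block mask 3393 c 35.1 229.3 bb 0 65 189 265 0.22
[268 195  19  23 347] [276.7 206. ] [ 567.5 -240.8   85. ] [ 568.5 -240.9   89. ]
tcp [ 565.3 -242.5  370.6] rpy [180.    -0.    -6.95] t 3.575
turn z 0.0008 then shift [-0.4 -0.5  0.6] tilt fix rotvec [ 0.     -0.      0.0008]
```

View pics/w2c.png

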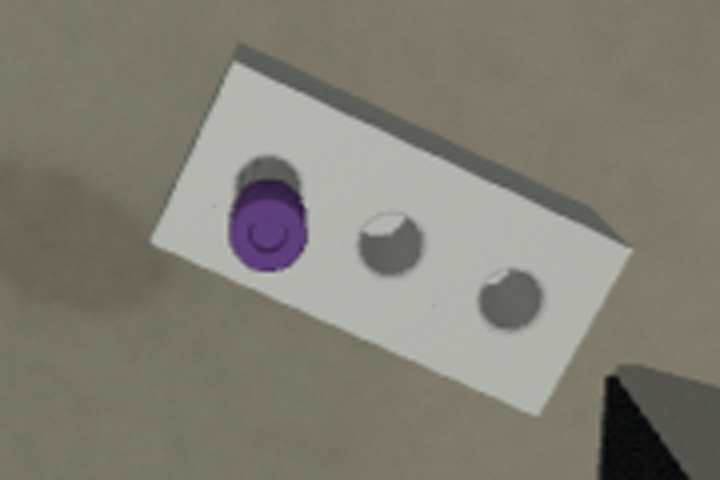

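The sharp crop puts the cap top centre at full-picture (277,208), which is about (566.5,-241). The row of holes extrapolates to the same place. Descending to grip the cap.

Call:
arm_command(moves=[[0.001,-0.0016,0.03,0,0,0,1],[0,0,0.04,0,0,0,0.6],[0,0,0.0336,0,0,0,0.5],[0,0,0.02,0,0,0,0.45],[0,0,0,0,0,0,0.4],[0,0,0,0,0,0,0.35],[0,0,0,0,0,0,0.3]], force=10)

```text
time_s: 4.45
tcp_pos: [567.1, -241.2, 248.4]
orientation: [179.9, -0.1, -6.9]
ft_force: [0.4, -0.4, -0.4]
width: 37.8
```

Call:
arm_command(moves=[[0,0,0,0,0,0,0.2],[0,0,0,0,0,0,0],[0,0,0,0,0,0,0],[0,0,0,0,0,0,0]], force=10)

```text
time_s: 4.95
tcp_pos: [566.8, -241.0, 247.4]
orientation: [180.0, -0.0, -6.9]
ft_force: [-0.8, 0.2, 2.9]
width: 17.1
```

Call:
arm_command(moves=[[0,0,-0.012,0,0,0,0],[0,0,-0.022,0,0,0,0],[0,0,-0.026,0,0,0,0],[0,0,-0.026,0,0,0,0],[-0.008,-0.022,-0.014,0,0,0,0],[-0.014,-0.045,0,0,0,0,0],[-0.014,-0.05,0,0,0,0,0],[-0.014,-0.055,0,0,0,0,0],[-0.014,-0.05,0,0,0,0,0],[-0.014,-0.045,0,0,0,0,0],[-0.01,-0.025,0,0,0,0,0],[0,0,0,0,0,0,0]])

```text
time_s: 6.45
tcp_pos: [512.8, 62.2, 346.8]
orientation: [-180.0, 0.1, -6.7]
ft_force: [0.0, -0.4, 0.5]
width: 16.8
```

Call:
arm_command(moves=[[0,0,0,0,0,0,0],[0,0,0,0,0,0,0],[0,0,0,0,0,0,0]])

```text
time_s: 6.82
tcp_pos: [514.8, 58.7, 346.9]
orientation: [180.0, 0.0, -7.0]
ft_force: [0.3, 1.2, 0.1]
width: 16.6
```

```bash
python3 det.py pics/w3.png clamp vblock seat jaw outer_ring inner_mark;  python3 -c "
from h import *
go([561,34,347],-7); print(arm.observe()['width'])"
```

```text
clamp [565.7  87.6   0.8] 0.81 px [244.3 147.9]
clamp [562.1  29.5   7.1] 0.29 px [302.2 144.7]
clamp mask 21462 c 237.0 147.9 bb 105 382 99 197 0.65
clamp mask 2508 c 318.4 148.6 bb 291 336 101 193 0.62
vblock mask 2567 c 318.6 148.9 bb 291 336 101 194 0.91
seat [558.2  27.7   8.5] 0.78 px [304.5 148.6]
seat [560.4 158.9 100.4] 0.32 px [133.6 177.9]
seat mask 2511 c 318.7 149.1 bb 292 337 102 193 0.96
jaw [563.3  60.9   8.1] 0.62 px [270.6 147.5]
jaw mask 2855 c 255.0 149.1 bb 210 284 101 197 0.65
outer_ring [573.1 157.5  55. ] 0.56 px [155.1 154.1]
outer_ring [515.2  55.6 103. ] 0.52 px [283.3 221.6]
outer_ring mask 3200 c 149.0 155.2 bb 105 183 120 193 0.59
outer_ring mask 1338 c 133.3 160.0 bb 111 155 142 179 0.46
inner_mark [560.1 157.5  99.2] 0.92 px [136.4 177.8]
inner_mark mask 1342 c 133.7 160.0 bb 112 156 141 179 0.8
tcp [514.6  59.6 347. ] rpy [180.     0.    -6.94] t 7.475
turn z 0.0011 then shift [49.2 19.7 -0. ] tilt fix rotvec [0.     0.     0.0011]
17.177569284062333
```

View pics/w3.png

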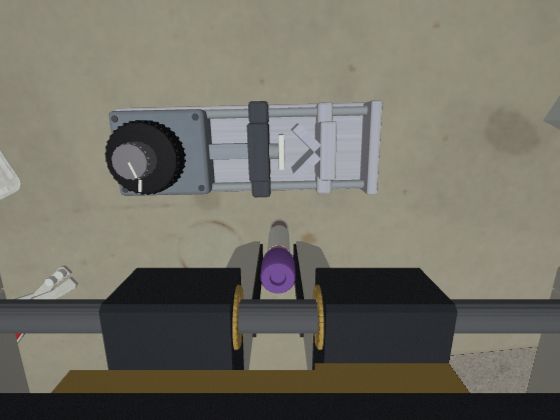

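The view shows the clamp lying nearly along the image rows: knob at (145,157), pad at (282,152) and V apex at about (320,150). The tube is held upright, with its cap at (278,270). I'll enlarge the V.

Run:
```python
import cv2
im=cv2.imread("pics/w3.png")[95:205,240:390]; cv2.imwrite("pics/w3c.png",cv2.resize(im,None,fx=5,fy=5,interpolation=cv2.INTER_CUBIC))
```

```text
(no output)
```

View pics/w3c.png

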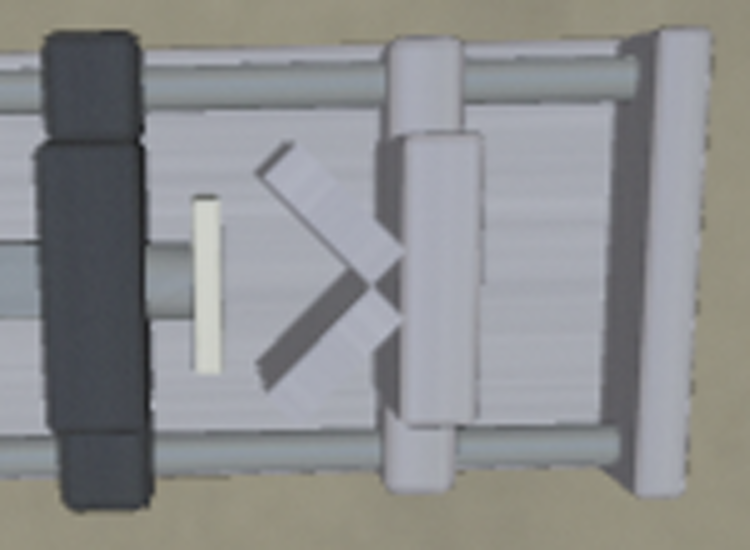

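Run:
```python
from h import *
M=cam("wrist"); im=cv2.imread("pics/w3.png")
a=onz(M,314,152.2,52); print("apex",a)
up=onz(M,240+258/5,95+175/5,52); lo=onz(M,240+265/5,95+390/5,52); print("arm ends",up,lo)
k=onz(M,131.5,161,100); print("knob top guess",k)
# clamp direction from end plate (top z38) and guide rods
e1=onz(M,240+712/5,95+30/5,38); e2=onz(M,240+685/5,95+495/5,38); d=(e1-e2)[:2]; print("end plate",e1,e2,np.linalg.norm(d),"clamp yaw",np.degrees(np.arctan2(d[1],d[0])))
for y in(-7,-6):
    c,s=np.cos(np.radians(y)),np.sin(np.radians(y)); yv=np.array([-s,c]); print(y,"seat",a[:2]+9.19*yv,"knob from apex",(k-a)[:2]@yv,(k-a)[:2]@[c,s])
# pixels of ring silhouette
r=arm.silhouettes("outer_ring","wrist")
print([proj(M,p) for p in ([558.5,28,8],[560.5,32,8])])
print("tube foot px expected", proj(M,(pose()@[0,0,242.4,1])[:3]), "cap top",proj(M,(pose()@[0,0,158.4,1])[:3]))
c=im[105:205,95:195]; c=cv2.resize(c,None,fx=4,fy=4,interpolation=cv2.INTER_CUBIC)
t=im[205:305,230:330]; t=cv2.resize(t,None,fx=4,fy=4,interpolation=cv2.INTER_CUBIC)
cv2.imwrite("pics/w3d.png",np.hstack([c,t]))
```

```text
apex [557.7  24.2  52. ]
arm ends [578.4  41.2  52. ] [542.1  44.   52. ]
knob top guess [572.1 158.8 100. ]
end plate [592.8 -40.   38. ] [510.9 -32.1  38. ] 82.28013125901049 clamp yaw -5.509653387384959
-7 seat [558.81997927  33.32149913] knob from apex 135.3516305559561 -2.110949038697839
-6 seat [558.66061658  33.33965622] knob from apex 135.3678569876238 0.25158413747695274
[array([305.1, 148. ]), array([300.9, 146.5])]
tube foot px expected [279.3 223.3] cap top [280.3 276.4]
```

View pics/w3d.png

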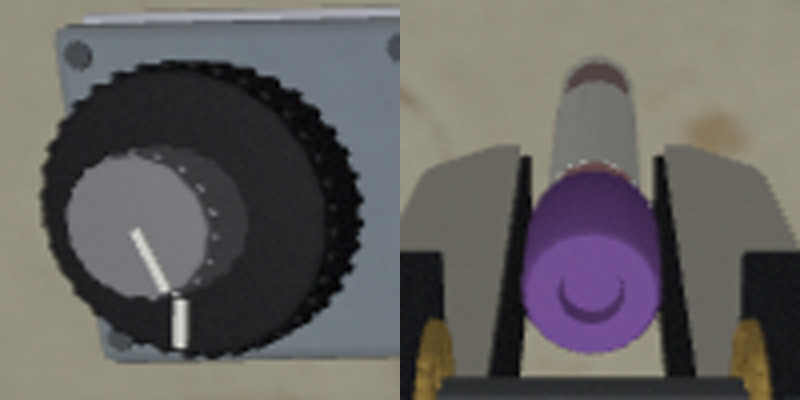

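The left crop shows the pointer lines on the knob, which I'll keep for comparing later. The right crop shows the tube straight in the fingers. My estimate is seat (558.7,33.3) and clamp yaw -6°. I'll check it from a second, closer viewpoint.

Call:
arm_command(moves=[[0,0,0,0,0,-0.0165,0],[0.001,0.006,0.012,0,0,0,0],[0.001,0.01,0.018,0,0,0,0],[0.001,0.006,0.015,0,0,0,0],[0,0,0,0,0,0,0],[0,0,0,0,0,0,0],[0,0,0,0,0,0,0],[0,0,0,0,0,0,0]])

```text
time_s: 8.52
tcp_pos: [515.4, 37.5, 302.5]
orientation: [-180.0, -0.1, -6.0]
ft_force: [0.3, 0.3, -0.7]
width: 16.8
```

```bash
python3 det.py pics/w4.png seat jaw inner_mark outer_ring;  python3 - <<'E'
from h import *
P=[]
for i in range(4): arm.get_image("wrist"); P.append(arm.observe()["tcp_pos"])
print(np.mean(P,0).round(2),np.std(P,0).round(2))
go([559.1,37.3,302],-6)
M=cam("wrist");print(proj(M,[557.7,24.2,52]))
im=cv2.imread("pics/w4.png")[60:260,210:360]; cv2.imwrite("pics/w4c.png",cv2.resize(im,None,fx=3,fy=3,interpolation=cv2.INTER_CUBIC))
E
```

```text
seat [555.5  25.7   5.5] 0.79 px [287.8 159.4]
seat [570.  155.8  81.4] 0.54 px [ 86.1 171. ]
seat mask 3270 c 299.5 158.4 bb 268 320 104 210 0.65
jaw [562.3  63.8   7.3] 0.73 px [243.1 156.4]
jaw [566.1  87.4  -2.3] 0.29 px [217.4 153.8]
jaw mask 4289 c 226.0 157.0 bb 172 260 101 211 0.58
inner_mark [562.2 161.8  97.6] 0.62 px [ 63.8 188.9]
inner_mark mask 2338 c 68.3 170.0 bb 38 99 147 194 0.86
outer_ring [573.3 157.9  58.2] 0.59 px [101.2 161.9]
outer_ring mask 4951 c 96.6 161.9 bb 37 139 121 209 0.85
[515.24  37.35 301.94] [0.01 0.01 0.01]
tcp [515.2  37.4 301.9] rpy [-180.    0.   -6.] t 9.175
turn z -0.0 then shift [43.6 -4.5 -0.1] tilt fix rotvec [-0.  0. -0.]
[291.3 162.6]
```

View pics/w4c.png

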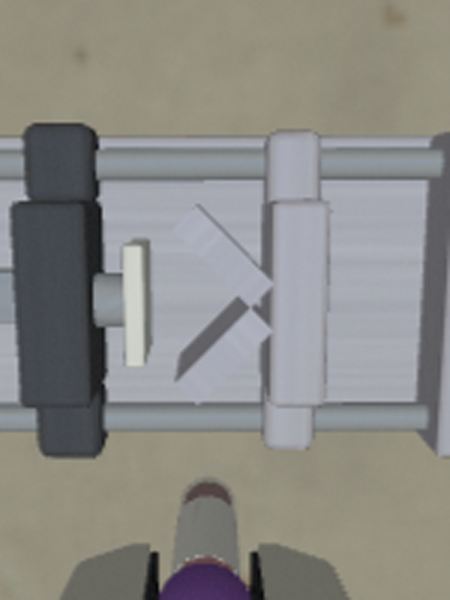

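The second view puts the apex at (292.7,161.7), against a predicted (291.3,162.6). The seat is therefore about (559,32.3), and the tube target is (559.2,36.2). Moving over it and lowering.

Call:
arm_command(moves=[[0.01,-0.0008,0,0,0,0,0],[0.018,-0.0014,0,0,0,0,0],[0.0158,-0.0013,0,0,0,0,0],[0,0,0,0,0,0,0],[0,0,0,0,0,0,0],[0,0,0.01,0,0,0,0],[0,0,0.016,0,0,0,0],[0,0,0.015,0,0,0,0],[0,0,0.008,0,0,0,0],[0,0,0,0,0,0,0],[0,0,0,0,0,0,0],[0,0,0,0,0,0,0]])

```text
time_s: 10.68
tcp_pos: [559.4, 36.3, 253.5]
orientation: [180.0, -0.1, -6.0]
ft_force: [0.9, -0.2, 0.2]
width: 16.9
```

Run:
```python
from h import *
M,im=snap("wrist","pics/w5.png"); go([559.2,36.2,250.4],-6); print(arm.observe()["ft_force"], arm.observe()["width"])
print("apex px",proj(M,[558.1,23.5,52]),"seat",proj(M,[559,32.3,52]))
im=cv2.imread("pics/w5.png")[100:300,180:380]; cv2.imwrite("pics/w5c.png",cv2.resize(im,None,fx=3,fy=3,interpolation=cv2.INTER_CUBIC))
```

```text
tcp [559.4  36.3 253.5] rpy [ 1.80e+02 -6.00e-02 -5.99e+00] t 10.725
turn z 0.0001 then shift [-0.2  0.1  3.1] tilt fix rotvec [ 0.     -0.0011  0.0001]
[ 0.4506318  -0.94463778 -0.88125016] 17.086942874013342
apex px [300.7 243.9] seat [286.2 244. ]
```

View pics/w5c.png

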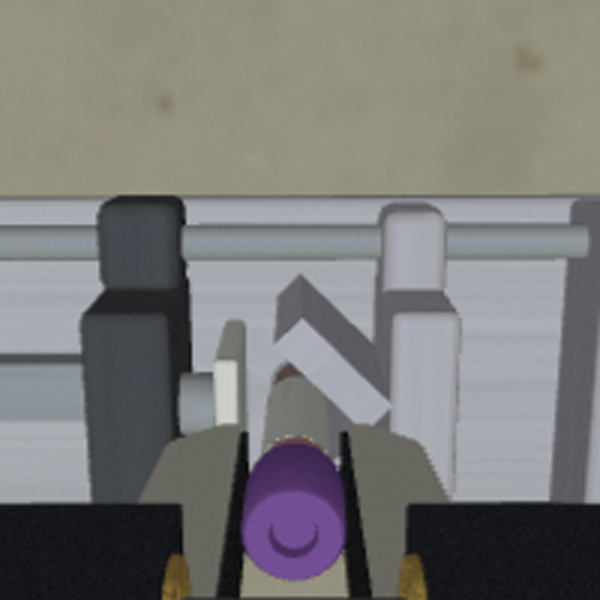

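The tube stands between pad and V, clear of both. Lowering in small steps until I feel contact.

Call:
arm_command(moves=[[0,0,0.001,0,0,0,0],[0,0,0.001,0,0,0,0],[0,0,0,0,0,0,0],[0,0,0,0,0,0,0]])

```text
time_s: 11.22
tcp_pos: [559.2, 36.3, 250.9]
orientation: [-180.0, 0.0, -6.0]
ft_force: [0.7, -0.1, -0.6]
width: 17.2
```

Call:
arm_command(moves=[[0,0,0.0005,0,0,0,0],[0,0,0,0,0,0,0]])

```text
time_s: 11.48
tcp_pos: [559.2, 36.2, 250.5]
orientation: [-180.0, -0.0, -6.0]
ft_force: [-0.1, 0.2, 0.0]
width: 17.1
```

Call:
arm_command(moves=[[0,0,0.0004,0,0,0,0],[0,0,0,0,0,0,0]])

```text
time_s: 11.72
tcp_pos: [559.3, 36.2, 250.4]
orientation: [180.0, -0.0, -6.0]
ft_force: [-0.1, -0.1, 3.1]
width: 17.0
```

Call:
arm_command(moves=[[0,0,0.0004,0,0,0,0],[0,0,0,0,0,0,0]])

```text
time_s: 11.98
tcp_pos: [559.5, 36.2, 250.4]
orientation: [180.0, -0.1, -6.0]
ft_force: [-0.7, 0.2, 5.2]
width: 17.2
```

There is contact with the plate at 250.4 mm, as expected. Easing off and releasing gently.

Call:
arm_command(moves=[[0,0,-0.0005,0,0,0,0],[0,0,0,0,0,0,0.19],[0,0,0,0,0,0,0.22],[0,0,0,0,0,0,0.28],[0,0,0,0,0,0,0.36],[0,0,0,0,0,0,0.42],[0,0,0,0,0,0,0.42]], force=5)

```text
time_s: 12.85
tcp_pos: [559.2, 36.3, 250.1]
orientation: [-180.0, 0.0, -6.0]
ft_force: [-0.1, 0.0, 0.4]
width: 38.9
```

Call:
arm_command(moves=[[0,0,-0.005,0,0,0,0.42],[0,0,-0.02,0,0,0,0.42],[0,0,-0.04,0,0,0,0.5],[0,0,-0.03,0,0,0,0.6],[-0.03,0,0,0,0,0,1],[-0.013,0,0,0,0,0,1],[0,0,0,0,0,0,1],[0,0,0,0,0,0,1],[0,0,0,0,0,0,1]])

```text
time_s: 13.98
tcp_pos: [517.1, 40.6, 344.9]
orientation: [-180.0, 0.0, -6.0]
ft_force: [-0.4, 0.0, -0.3]
width: 92.3
```

```bash
python3 det.py pics/w6.png tube inner_mark outer_ring
python3 - <<'E'
from h import *
M=cam("wrist"); go([572.3,158.3,347],-6)
print("knob top",proj(M,[572.3,158.3,100]),"ringtop",proj(M,[572.3,158.3,80]))
im=cv2.imread("pics/w6.png")[60:260,60:360]; cv2.imwrite("pics/w6c.png",cv2.resize(im,None,fx=2.6,fy=2.6,interpolation=cv2.INTER_CUBIC))
E
```

```text
tube [563.2  32.6   8.8] 0.91 px [282.1 148.9]
tube mask 458 c 278.4 162.6 bb 268 289 149 175 0.6
inner_mark [561.5 158.4  99.6] 0.93 px [109.9 179.8]
inner_mark mask 1450 c 109.9 163.5 bb 86 133 145 183 0.96
inner_mark mask 1168 c 548.1 119.3 bb 527 559 82 147 0.49
outer_ring mask 3472 c 128.2 157.7 bb 82 164 123 197 0.97
outer_ring mask 2181 c 301.5 152.9 bb 273 317 108 198 0.36
tcp [516.5  40.7 345. ] rpy [-1.8e+02  1.0e-02 -6.0e+00] t 14.325
turn z 0.0 then shift [  43.2 -122.8   -2. ] tilt fix rotvec [-0.      0.0002  0.    ]
knob top [106.2 163.9] ringtop [119.7 160.7]
```

View pics/w6c.png

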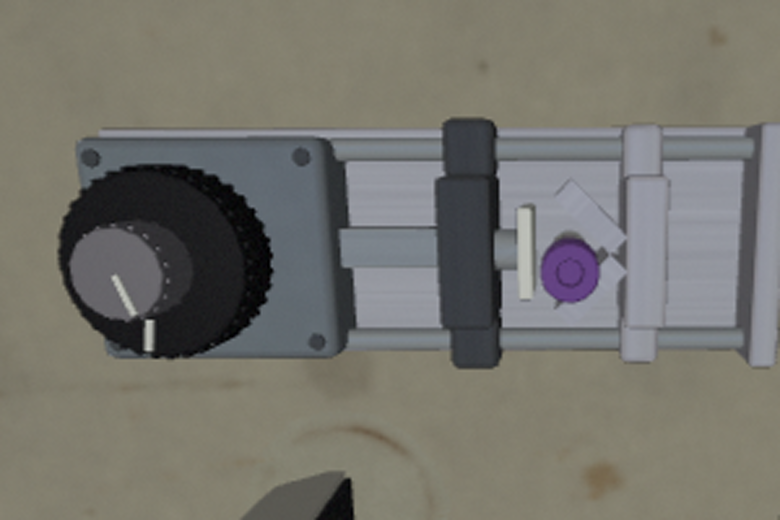

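The tube stands free and upright in the mouth of the V, with its cap at crop (570,270). The knob pointers are at crop (122,295) and (150,335), unchanged. Moving above the knob.

Call:
arm_command(moves=[[0.008,-0.022,0,0,0,0,1],[0.014,-0.04,0,0,0,0,1],[0.014,-0.04,0,0,0,0,1],[0.007,-0.021,0,0,0,0,1],[0,0,0,0,0,-0.1745,1],[0,0,0,0,0,-0.1745,1],[0,0,0,0,0,-0.1745,1],[0,0,0,0,0,-0.1745,1],[0,0,0,0,0,-0.1745,1],[0,0,0,0,0,0,1],[0,0,0,0,0,0,1],[0,0,0,0,0,0,1]])

```text
time_s: 15.82
tcp_pos: [572.0, 158.5, 345.1]
orientation: [180.0, 0.0, 43.9]
ft_force: [0.2, -0.8, -0.9]
width: 92.8
```

```bash
cat > knob.py <<'E'
import sys
from h import *
from scipy.optimize import least_squares
M,im=snap("wrist",sys.argv[1]); go([572.3,159.6,239])
for n in("outer_ring","inner_knob","inner_mark"):
    r=arm.spot_point(n,"wrist")
    if r: print(n,np.round(r[0]["centre"],1),round(r[0]["conf"],2))
# circle fit: dark ring pixels, using top-most visible outline -> compare mask to model hull of cylinder
def model(p):
    a=np.linspace(0,2*np.pi,72); m=np.zeros(im.shape[:2],np.uint8)
    pts=[proj(M,[p[0]+28*np.cos(t),p[1]+28*np.sin(t),z]) for z in(56,80) for t in a]+[proj(M,[p[0]+13*np.cos(t),p[1]+13*np.sin(t),z]) for z in(80,100) for t in a]
    for q in(pts[:144],pts[144:]): cv2.fillConvexPoly(m,np.round(cv2.convexHull(np.float32(q))*16).astype(int),1,shift=4)
    return m
r=[d["mask"] for d in arm.silhouettes("outer_ring","wrist")[:1]]+[d["mask"] for d in arm.silhouettes("inner_knob","wrist")[:1]]
g=np.zeros(im.shape[:2],bool)
c=proj(M,[572.3,159.6,70])
for m in r:
    y,x=np.nonzero(m)
    print("mask",m.sum(),x.mean().round(1),y.mean().round(1))
    if np.hypot(x.mean()-c[0],y.mean()-c[1])<40: g|=m
best=[]
for dx in np.arange(-6,6.1,1):
  for dy in np.arange(-6,6.1,1):
    m=model((572.3+dx,159.6+dy))>0; best.append(((m&g).sum()/(m|g).sum(),572.3+dx,159.6+dy))
best.sort(reverse=True); print(best[:4])
E
python3 knob.py pics/w7.png
```

```text
tcp [572.  158.5 345.1] rpy [-180.     0.    43.9] t 15.875
turn z 0.0 then shift [  1.   -0.6 106.1] tilt fix rotvec [-0.      0.0001 -0.    ]
outer_ring [573.3 154.2  58. ] 0.92
inner_knob [571.5 159.2  81.2] 0.56
inner_mark [559.5 160.1  98.6] 0.92
mask 2741 278.8 208.9
mask 1058 279.1 219.6
[(np.float64(0.9455952083853256), np.float64(572.3), np.float64(160.6)), (np.float64(0.937624254473161), np.float64(573.3), np.float64(160.6)), (np.float64(0.9374068554396423), np.float64(572.3), np.float64(159.6)), (np.float64(0.9334987593052109), np.float64(571.3), np.float64(159.6))]
```

The silhouette fit gives the knob axis at (572.3,160.2). Descending around the ring.

Call:
arm_command(moves=[[0.0013,-0.001,0.02,0,0,0,1],[0,0,0.035,0,0,0,1],[0,0,0.03,0,0,0,1],[0,0,0.021,0,0,0,1],[0,0,0,0,0,0,1],[0,0,0,0,0,0,0.8],[0,0,0,0,0,0,0.7],[0,0,0,0,0,0,0.65]], force=8)

```text
time_s: 17.12
tcp_pos: [572.5, 160.3, 240.1]
orientation: [179.9, -0.1, 44.0]
ft_force: [0.0, 0.6, -0.4]
width: 67.6
```

Call:
arm_command(moves=[[0,0,0,0,0,0,0.6],[0,0,0,0,0,0,0.5],[0,0,0,0,0,0,0.5],[0,0,0,0,0,0,0.5]], force=8)

```text
time_s: 17.62
tcp_pos: [573.4, 159.1, 239.8]
orientation: [179.8, -0.1, 44.0]
ft_force: [3.0, -6.1, 0.2]
width: 56.0
```

```bash
python3 -c "
from h import *
o=arm.observe()
print({k:np.round(o[k],3) for k in('tcp_pos','orientation','ft_force','wrist_torque','width')}, 'tool frame force',pose(o)[:3,:3].T@o['ft_force'])"
```

```text
{'tcp_pos': array([573.447, 159.122, 239.843]), 'orientation': array([ 1.79789e+02, -7.10000e-02,  4.39870e+01]), 'ft_force': array([ 2.957, -6.076,  0.212]), 'wrist_torque': array([-0.739, -0.508,  0.011]), 'width': np.float64(55.996)} tool frame force [-2.09222715  6.4258494  -0.19081444]
```

The width is 56.0 mm, so the ring is held, with about a 1.5 mm lateral offset along tool y. Recentring.

Call:
arm_command(moves=[[0,0.0015,0,0,0,0,0.5],[0,0,0,0,0,0,0.5],[0,0,0,0,0,0,0.5]], force=8)

```text
time_s: 18.0
tcp_pos: [573.7, 158.9, 239.7]
orientation: [179.9, -0.0, 44.0]
ft_force: [2.1, -3.9, 4.7]
width: 56.1
```

```bash
cat > st.py <<'E'
from h import *
o=arm.observe()
print({k:np.round(o[k],3).tolist() for k in('time_s','tcp_pos','orientation','ft_force','wrist_torque','width')}, 'toolF',(pose(o)[:3,:3].T@o['ft_force']).round(1))
E
python3 st.py
```

```text
{'time_s': 18.0, 'tcp_pos': [573.73, 158.879, 239.736], 'orientation': [179.914, -0.046, 43.998], 'ft_force': [2.051, -3.855, 4.684], 'wrist_torque': [-0.648, -0.305, -0.042], 'width': 56.051} toolF [-1.2  4.2 -4.7]
```

Call:
arm_command(moves=[[0,0.001,0,0,0,0,0.5],[0,0.001,0,0,0,0,0.5],[0,0,0,0,0,0,0.5],[0,0,0,0,0,0,0.5]], force=8)

```text
time_s: 18.5
tcp_pos: [574.2, 158.5, 239.7]
orientation: [-179.9, -0.0, 44.0]
ft_force: [-1.7, 0.1, 8.0]
width: 55.8
```

```bash
python3 st.py
```

```text
{'time_s': 18.5, 'tcp_pos': [574.19, 158.494, 239.7], 'orientation': [-179.918, -0.021, 44.002], 'ft_force': [-1.745, 0.056, 8.003], 'wrist_torque': [0.064, 0.246, 0.001], 'width': 55.772} toolF [-1.2 -1.3 -8. ]
```

Lateral force is now near zero. Gripping firmly and starting to turn clockwise, well inside the 0.5 rad minimum.

Call:
arm_command(moves=[[0,0,-0.0006,0,0,0,0.4],[0,0,0,0,0,0,0.4],[0,0,0,0,0,0.03,0.4],[0,0,0,0,0,0.06,0.4],[0,0,0,0,0,0.06,0.4],[0,0,0,0,0,0.05,0.4],[0,0,0,0,0,0,0.4]], force=35)

```text
time_s: 19.38
tcp_pos: [574.3, 158.4, 239.7]
orientation: [-179.9, 0.0, 32.4]
ft_force: [-2.2, 2.9, 5.8]
width: 55.3
```

```bash
python3 st.py
```

```text
{'time_s': 19.375, 'tcp_pos': [574.311, 158.353, 239.749], 'orientation': [-179.91, 0.007, 32.447], 'ft_force': [-2.223, 2.881, 5.777], 'wrist_torque': [0.561, 0.284, -0.186], 'width': 55.313} toolF [-0.3 -3.6 -5.8]
```

Call:
arm_command(moves=[[0,0,0,0,0,0.03,0.4],[0,0,0,0,0,0.04,0.4],[0,0,0,0,0,0.04,0.4],[0,0,0,0,0,0.03,0.4],[0,0,0,0,0,0.02,0.4],[0,0,0,0,0,0.01,0.4]])

```text
time_s: 20.12
tcp_pos: [574.4, 158.3, 239.8]
orientation: [-179.9, 0.0, 22.8]
ft_force: [-0.6, 4.0, 5.2]
width: 55.2
```

```bash
python3 st.py
python3 - <<'E'
from h import *
M,im=snap("wrist","pics/w8.png")
print("inner_mark",[np.round(d["centre"],1).tolist()+[d["conf"]] for d in arm.spot_point("inner_mark","wrist")[:1]])
for n in("tube","jaw"): 
    for c in("top","scene"):
        arm.get_image(c); r=arm.spot_point(n,c); print(n,c,[np.round(d["centre"],1).tolist()+[round(d["conf"],2)] for d in r[:1]])
E
python3 st.py
```

```text
{'time_s': 20.125, 'tcp_pos': [574.353, 158.317, 239.772], 'orientation': [-179.931, 0.02, 22.755], 'ft_force': [-0.584, 3.996, 5.188], 'wrist_torque': [0.566, 0.23, 0.202], 'width': 55.178} toolF [ 1.  -3.9 -5.2]
inner_mark []
tube top [[557.7, 34.9, 10.5, 0.39]]
tube scene [[557.5, 33.7, 6.4, 0.64]]
jaw top [[563.8, 51.4, 7.5, 0.69]]
jaw scene [[561.5, 56.1, 9.0, 0.79]]
{'time_s': 20.625, 'tcp_pos': [574.358, 158.295, 239.785], 'orientation': [-179.928, 0.019, 22.765], 'ft_force': [-2.141, 3.496, 4.978], 'wrist_torque': [0.544, 0.214, 0.113], 'width': 55.693} toolF [-0.6 -4.1 -5. ]
```

The in-motion torque is +0.20 N m, which matches the stated friction, so the ring is turning. Creeping on now, reading the torque each time.

Call:
arm_command(moves=[[0,0,0,0,0,0.02,0.4],[0,0,0,0,0,0.02,0.4],[0,0,0,0,0,0.02,0.4],[0,0,0,0,0,0.02,0.4],[0,0,0,0,0,0.01,0.4],[0,0,0,0,0,0.01,0.4]])

```text
time_s: 21.38
tcp_pos: [574.3, 158.3, 239.8]
orientation: [-179.9, 0.0, 17.0]
ft_force: [-1.4, 4.6, 6.0]
width: 55.2
```

```bash
python3 st.py
```

```text
{'time_s': 21.375, 'tcp_pos': [574.347, 158.273, 239.77], 'orientation': [-179.939, 0.031, 17.037], 'ft_force': [-1.395, 4.611, 5.974], 'wrist_torque': [0.549, 0.281, 0.225], 'width': 55.244} toolF [ 0.  -4.8 -6. ]
```

Call:
arm_command(moves=[[0,0,0,0,0,0.02,0.4],[0,0,0,0,0,0.01,0.4],[0,0,0,0,0,0.01,0.4]])

```text
time_s: 21.75
tcp_pos: [574.4, 158.3, 239.8]
orientation: [-179.9, 0.0, 14.7]
ft_force: [-1.1, 3.2, 5.8]
width: 55.3
```

```bash
python3 st.py
```

```text
{'time_s': 21.75, 'tcp_pos': [574.356, 158.266, 239.758], 'orientation': [-179.94, 0.032, 14.739], 'ft_force': [-1.061, 3.189, 5.83], 'wrist_torque': [0.524, 0.273, 0.196], 'width': 55.265} toolF [-0.2 -3.4 -5.8]
```

Call:
arm_command(moves=[[0,0,0,0,0,0.02,0.4],[0,0,0,0,0,0.01,0.4],[0,0,0,0,0,0.01,0.4]])

```text
time_s: 22.12
tcp_pos: [574.4, 158.3, 239.8]
orientation: [-179.9, 0.0, 12.5]
ft_force: [-2.4, 3.4, 5.1]
width: 55.7
```

```bash
python3 st.py
```

```text
{'time_s': 22.125, 'tcp_pos': [574.366, 158.256, 239.758], 'orientation': [-179.942, 0.035, 12.451], 'ft_force': [-2.386, 3.408, 5.08], 'wrist_torque': [0.566, 0.272, 0.216], 'width': 55.704} toolF [-1.6 -3.8 -5.1]
```

Call:
arm_command(moves=[[0,0,0,0,0,0.02,0.4],[0,0,0,0,0,0.01,0.4],[0,0,0,0,0,0.01,0.4]])

```text
time_s: 22.5
tcp_pos: [574.4, 158.2, 239.8]
orientation: [-179.9, 0.0, 10.2]
ft_force: [-1.8, 3.2, 6.1]
width: 55.1
```

```bash
python3 st.py
```

```text
{'time_s': 22.5, 'tcp_pos': [574.363, 158.235, 239.767], 'orientation': [-179.946, 0.036, 10.159], 'ft_force': [-1.755, 3.182, 6.061], 'wrist_torque': [0.552, 0.255, 0.166], 'width': 55.139} toolF [-1.2 -3.4 -6.1]
```

Call:
arm_command(moves=[[0,0,0,0,0,0.02,0.4],[0,0,0,0,0,0.01,0.4],[0,0,0,0,0,0.01,0.4]])

```text
time_s: 22.88
tcp_pos: [574.4, 158.2, 239.8]
orientation: [-179.9, 0.0, 7.9]
ft_force: [-1.8, 2.1, 5.0]
width: 55.2
```

```bash
python3 st.py
```

```text
{'time_s': 22.875, 'tcp_pos': [574.378, 158.21, 239.773], 'orientation': [-179.949, 0.037, 7.865], 'ft_force': [-1.751, 2.129, 4.964], 'wrist_torque': [0.479, 0.27, 0.284], 'width': 55.211} toolF [-1.4 -2.4 -5. ]
```

Torque may be rising (0.284). Taking smaller steps.

Call:
arm_command(moves=[[0,0,0,0,0,0.006,0.4],[0,0,0,0,0,0.006,0.4]])

```text
time_s: 23.12
tcp_pos: [574.4, 158.2, 239.8]
orientation: [-180.0, 0.0, 7.2]
ft_force: [-1.7, 2.6, 5.2]
width: 55.4
```

```bash
python3 st.py
```

```text
{'time_s': 23.125, 'tcp_pos': [574.393, 158.201, 239.773], 'orientation': [-179.952, 0.037, 7.19], 'ft_force': [-1.748, 2.637, 5.186], 'wrist_torque': [0.502, 0.314, 0.273], 'width': 55.41} toolF [-1.4 -2.8 -5.2]
```

Call:
arm_command(moves=[[0,0,0,0,0,0.006,0.4],[0,0,0,0,0,0.006,0.4]])

```text
time_s: 23.38
tcp_pos: [574.4, 158.2, 239.8]
orientation: [-180.0, 0.0, 6.5]
ft_force: [-1.3, 3.2, 5.1]
width: 55.5
```

```bash
python3 st.py
```

```text
{'time_s': 23.375, 'tcp_pos': [574.381, 158.22, 239.784], 'orientation': [-179.953, 0.038, 6.508], 'ft_force': [-1.252, 3.249, 5.117], 'wrist_torque': [0.498, 0.237, 0.289], 'width': 55.467} toolF [-0.9 -3.4 -5.1]
```

Call:
arm_command(moves=[[0,0,0,0,0,0.006,0.4],[0,0,0,0,0,0.006,0.4]])

```text
time_s: 23.62
tcp_pos: [574.4, 158.2, 239.8]
orientation: [-180.0, 0.0, 5.8]
ft_force: [-1.9, 3.1, 4.1]
width: 55.5
```

```bash
cat > av.py <<'E'
from h import *
for i in range(8):
    o=arm.observe(); print(round(o["time_s"],3),o["wrist_torque"][2].round(3),o["orientation"][2].round(3)); arm.get_image("scene")
E
python3 av.py
```

```text
23.625 0.312 5.822
23.675 0.217 5.806
23.725 0.213 5.822
23.775 0.187 5.823
23.825 0.17 5.823
23.875 0.235 5.821
23.925 0.176 5.822
23.975 0.184 5.822
```

Call:
arm_command(moves=[[0,0,0,0,0,0.006,0.4],[0,0,0,0,0,0.006,0.4]])

```text
time_s: 24.28
tcp_pos: [574.4, 158.2, 239.8]
orientation: [-180.0, 0.0, 5.1]
ft_force: [-2.0, 3.3, 5.6]
width: 55.4
```

```bash
python3 av.py
```

```text
24.275 0.317 5.141
24.325 0.29 5.122
24.375 0.173 5.136
24.425 0.271 5.139
24.475 0.205 5.136
24.525 0.191 5.139
24.575 0.206 5.138
24.625 0.223 5.136
```

```bash
cat > cap.py <<'E'
from h import *
import sys
def cap(im,M,near,z):
    p=proj(M,[*near,z]).astype(int); b=cv2.GaussianBlur(im,(3,3),0)[p[1]-14:p[1]+14,p[0]-14:p[0]+14].astype(float)
    w=np.clip((b[...,0]+b[...,2])/2-b[...,1]-12,0,None); yy,xx=np.mgrid[:28,:28]
    return p-14+np.array([(w*xx).sum(),(w*yy).sum()])/w.sum(), w.sum()
for c in("top","scene"):
    M=cam(c)
    for f,near,z in((f"pics/{c}0.png",(566.5,-241),82),(None,(559,34),85)):
        q=[]
        for i in range(1 if f else 4):
            im=cv2.imread(f)[:,:,::-1] if f else arm.get_image(c)
            q.append(cap(im,M,near,z))
        u=np.mean([a for a,_ in q],0); print(c,u.round(2),q[0][1].round(0),onz(M,*u,z))
E
python3 cap.py
```

```text
top [345.96 239.53] 727.0 [ 569.7 -241.4   82. ]
top [235.59 239.21] 885.0 [562.9  31.9  85. ]
scene [291.75 290.85] 1604.0 [ 567.5 -241.4   82. ]
scene [220.23 193.38] 1291.0 [560.3  32.3  85. ]
```

The cap has moved to y≈32.4, about 3.7 mm from where I set it down, so the jaw has already slid it home. Torque suggests about 6–7 N. Two more small steps.

Call:
arm_command(moves=[[0,0,0,0,0,0.006,0.4],[0,0,0,0,0,0.006,0.4]])

```text
time_s: 25.32
tcp_pos: [574.4, 158.2, 239.8]
orientation: [-180.0, 0.0, 4.5]
ft_force: [-1.4, 3.9, 5.6]
width: 55.4
```

```bash
python3 av.py; python3 cap.py
```

```text
25.325 0.311 4.455
25.375 0.289 4.44
25.425 0.314 4.452
25.475 0.26 4.456
25.525 0.252 4.454
25.575 0.249 4.454
25.625 0.241 4.452
25.675 0.246 4.453
top [345.96 239.53] 727.0 [ 569.7 -241.4   82. ]
top [235.59 239.19] 882.0 [562.9  31.9  85. ]
scene [291.75 290.85] 1604.0 [ 567.5 -241.4   82. ]
scene [220.23 193.4 ] 1300.0 [560.3  32.2  85. ]
```

Call:
arm_command(moves=[[0,0,0,0,0,0.006,0.4],[0,0,0,0,0,0.006,0.4]])

```text
time_s: 26.38
tcp_pos: [574.4, 158.2, 239.8]
orientation: [-180.0, 0.0, 3.8]
ft_force: [-1.3, 2.9, 5.1]
width: 55.4
```

```bash
python3 av.py
```

```text
26.375 0.411 3.773
26.425 0.293 3.757
26.475 0.269 3.766
26.525 0.213 3.773
26.575 0.306 3.773
26.625 0.304 3.771
26.675 0.252 3.771
26.725 0.312 3.773
```

Moving torque is about 0.35–0.41 N m and held about 0.27 N m, which is roughly 9–13 N on the tube. Stopping here, then opening and withdrawing straight up.

Call:
arm_command(moves=[[0,0,0,0,0,0,0.65],[0,0,0,0,0,0,0.8],[0,0,0,0,0,0,1],[0,0,0,0,0,0,1],[0,0,0,0,0,0,1],[0,0,-0.02,0,0,0,1],[0,0,-0.04,0,0,0,1],[0,0,-0.04,0,0,0,1],[-0.03,0.025,-0.02,0,0,0,1],[-0.03,0.04,0,0,0,0,1],[0,0.025,0,0,0,0,1],[0,0,0,0,0,0,1]])

```text
time_s: 28.28
tcp_pos: [520.7, 62.6, 360.2]
orientation: [180.0, -0.0, 3.6]
ft_force: [-0.4, 0.3, -0.1]
width: 93.1
```

Call:
arm_command(moves=[[0,0,0,0,0,0,1],[0,0,0,0,0,0,1],[0,0,0,0,0,0,1]])

```text
time_s: 28.65
tcp_pos: [520.8, 64.7, 359.6]
orientation: [-180.0, 0.0, 3.8]
ft_force: [-0.7, -0.0, -0.1]
width: 92.7
```

```bash
python3 det.py pics/w9.png inner_mark tube jaw adaptor mouse; python3 cap.py; python3 st.py
python3 - <<'E'
import cv2
im=cv2.imread("pics/w9.png")[50:290,60:400]; cv2.imwrite("pics/w9c.png",cv2.resize(im,None,fx=2.3,fy=2.3,interpolation=cv2.INTER_CUBIC))
E
```

```text
inner_mark [563.2 159.  101.7] 0.56 px [157.  154.8]
inner_mark mask 3270 c 171.8 138.8 bb 131 207 103 177 0.75
inner_mark mask 1185 c 159.8 141.4 bb 140 180 124 159 0.74
tube [561.5  27.2   8.8] 0.96 px [317.9 156.5]
tube [ 716.8 -133.8   -3.1] 0.57 px [501.1   2.4]
tube mask 471 c 322.1 167.5 bb 311 334 154 180 0.65
jaw [563.3  52.6   7.4] 0.89 px [293.5 153. ]
jaw mask 2967 c 280.8 153.4 bb 227 313 109 200 0.82
adaptor [ 718.2 -134.1   -3.2] 0.69 px [501.7   0.8]
adaptor mask 2382 c 496.7 15.4 bb 460 555 0 44 0.78
mouse mask 80 c 308.4 1.2 bb 296 320 0 3 0.61
mouse mask 3093 c 171.9 138.6 bb 131 206 103 176 0.41
top [345.96 239.53] 727.0 [ 569.7 -241.4   82. ]
top [235.48 237.64] 260.0 [566.7  32.3  85. ]
scene [291.75 290.85] 1604.0 [ 567.5 -241.4   82. ]
scene [220.23 193.38] 1298.0 [560.3  32.3  85. ]
{'time_s': 29.6, 'tcp_pos': [520.758, 63.921, 359.745], 'orientation': [-179.999, -0.0, 3.769], 'ft_force': [0.16, -0.465, 0.2], 'wrist_torque': [0.009, 0.0, -0.074], 'width': 92.889} toolF [ 0.1  0.5 -0.2]
```

View pics/w9c.png

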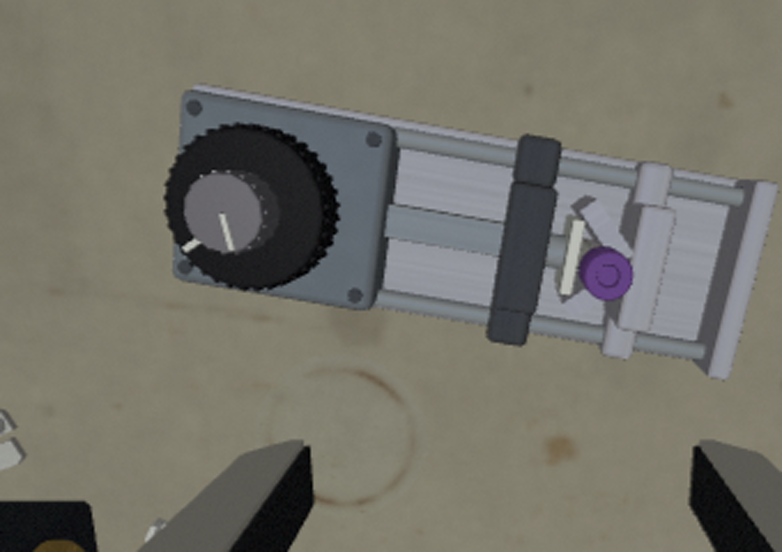

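The ring mark has turned and the tube sits in the V with the pad against it. I'll verify the inner pointer's world angle numerically.

Run:
```python
from h import *
mt=np.array(arm.camera_info("wrist")["mount"]); K=cam("wrist")[0]
for f,p,y in(("w3",(514.7,59.5,347),-6.94),("w4",(515.24,37.35,301.94),-6),("w6",(516.5,40.7,345),-6),("w7",(572,158.5,345.1),43.9),("w9",(520.76,63.9,359.75),3.77)):
    T=np.eye(4);T[:3,:3]=Ro.from_euler('xyz',[180,0,y],degrees=True).as_matrix();T[:3,3]=p; M=(K,T@mt)
    im=cv2.imread(f"pics/{f}.png"); g=im.min(2).astype(float)
    c=proj(M,[572.8,160,100]); yy,xx=np.mgrid[:420,:560]
    m=(g>150)&(np.hypot(xx-c[0],yy-c[1])<45)
    n,l,s,ce=cv2.connectedComponentsWithStats(m.astype(np.uint8))
    for k in range(1,n):
        if s[k,4]<12: continue
        w=np.array([onz(M,x,y2,100)[:2] for y2,x in np.argwhere(l==k)])
        v=np.linalg.svd(w-w.mean(0),full_matrices=False)[2][0]; print(f,s[k,4],w.mean(0).round(1),"axis angle",round(np.degrees(np.arctan2(v[1],v[0]))%180,1))
```

```text
w3 45 [566.4 160. ] axis angle 13.5
w3 29 [554.2 157.7] axis angle 163.6
w4 68 [566.3 158.7] axis angle 14.7
w4 46 [555.4 152. ] axis angle 167.0
w6 36 [566.3 159.5] axis angle 14.5
w6 25 [554.6 155.3] axis angle 165.0
w7 37 [565.6 156.9] axis angle 13.7
w7 27 [556.9 167.3] axis angle 165.9
w7 51 [589.4 132.9] axis angle 29.9
w7 283 [567.2 131.3] axis angle 176.9
w9 34 [566.7 158. ] axis angle 13.8
w9 16 [561.5 169.6] axis angle 123.1
```

The inner pointer is at 13.8°, against 13.5–14.7° before, so it has not turned. The ring mark turned about 42° clockwise. Handing in.

```bash
python3 -c "
from cell import arm
print(arm.hand_in())"
```

```text
the job is handed in; nothing more can be done
None
```

The tube now stands upright in the V with the jaw pressing on it. I handed the job in at about 30 s, with the arm clear and touching nothing.

**What I did:**
- I took the tube out by its cap and set it on the base plate, about 4 mm to the jaw side of the seat. Contact came at the expected height, and I let go of it there.
- I then gripped only the big lower ring and turned it clockwise about 0.7 rad until I felt the jaw press.

**Last checks:**
- **Tube position:** the scene camera puts the cap at y ≈ 32.3, against an estimated seat at 32.3 and a set-down at 36.2. It had not moved when rechecked after I released the ring.
- **Jaw force:** torque rose from about 0.20 N m turning freely to about 0.35–0.41 N m at the end, which is roughly 9–13 N on the tube. The readings were noisy and rose more slowly than the pad stiffness predicts. Held-still readings gave a similar figure of about 10 N.
- **Fine-setting knob:** its pointer is at 13.8°, against 13.5–14.7° before, so it did not turn.
- **Ring:** its mark moved about 42°, matching the turn I commanded.
- **Adaptor and mouse:** the arm never went near either. The adaptor is still where it was. The mouse was at the edge of the last picture, so I did not measure its position again.

**Disagreements:** the trained networks put the seat up to 7 mm further from the jaw than my two pixel measurements did, and I went mostly with the pixels. In the final top-camera check, the cap's colour signal was weak and its x reading was off by about 4 mm; I relied on the scene camera instead.

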